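# Load the slide carrier into the scanner and latch it

## Robot

A 7-joint arm with a two-finger parallel gripper is mounted at the origin on a cart in front of the work surface, level with it; the furniture and walls round the work are solid. World frame = base frame: x ahead of the robot, y to its left, z up, the work surface at z = 0. Lengths are in m, angles in rad, forces in N, time in s.
With the tool pointing down it reaches from about 0.425 to 0.925 m from the base axis. Payload 6.8 kg.
Tool frame: the origin (TCP) lies on the centre line of the jaws, within the pads' length; the fingertips stand bot.tip_reach ahead of it and the grasp point (between the pads) lies 3 mm ahead of it (bot.tip_reach is the distance from the TCP to the fingertips, in m); z points along the fingers, y is the line along which they close (so a half turn about z gives the same grasp; the last joint's range is limited). The gripper opens to 85 mm and grips with 20 to 120 N. Pads are 22 mm wide; open, the fingers measure 114 mm over their backs; the gripper's body (76 mm by 85 mm) begins 54 mm behind the grasp point. The pads swing forward as they close: fully open they stand 13 mm farther back than shut.
Start: joints at [-1.288, 0.477, 0.022, 1.555, -0.011, 1.109, -0.083], TCP at [0.257, 0.624, 0.253] pointing down, gripper open.
Joint ranges: [-2.96, 2.96], [-0.34, 2.1], [-1.41, 1.46], [0.24, 2.44], [-1.37, 4.51], [0.17, 1.92], [-2.96, 2.96]. Speed limits (rad/s): [2.39, 2.39, 3.14, 3.14, 3.14, 3.14, 3.14].

## Interface

Orientations are given as a unit quaternion [w, x, y, z].
In Python, from station import bot gives the robot as it stands.
- The arm moves only by the tool jog_arm, never from a script. Its argument "deltas" is a list of rows, each a list of 7 numbers: the shift along the world's x, y, z in m, then the turn, a rotation vector about the world's x, y, z in rad, then the opening, from 0 (shut) to 1 (fully open). In form: [[x, y, z, rx, ry, rz, grip], ...]. A call has 1 to 10 rows; each row shifts and turns the commanded pose from where the row before left it; what a row does not reach is not made up. A row lasts 1/10 s, in which the tool goes at most 50 mm and 8.59 degrees, less where a joint would pass 70% of its speed; a pose out of reach is approached as far as the arm can. A call with a gripper value outside its range is refused whole. The fingers move at their own pace and stop on an object; "newtons" is the grip in N (left out, the last holds). Time passes only in rows, so rows that do not move let the fingers close. It gives the time, the measured TCP pose, the force, the opening and the grip force at its end, in the units of the state.
- bot.get_obs(): the state, without advancing time (a new reading comes with each control period).
- bot.read_camera(name): name is "scene" or "side" or "wrist"; returns a dict with "img" (480x640x3 uint8, red, green, blue), "K" (3x3 intrinsics, pixels), "eye" and "attitude" of the camera in the world. Camera axes: x right, y down, z forward; pixel columns grow to the right and rows downward; lengths in m; the calibration is good to about 2 mm. A picture is of the moment at which its call begins. There is no depth.
- bot.hand_in(): hands the job in; it is judged then, once.
The state is a dict: "t": time; "q": joint angles; "joint_vel": joint speeds; "joint_torque": joint torques, N m; "eef_pos": TCP position; "tool_rot": TCP orientation; "contact_force": force on the tool from outside, world axes, zero at the start; "torque": the same for the moment, N m; "gripper_width": opening from 0.0 (shut) to 1.0 (fully open); "grasp_force": force on a finger pad.
Only numpy, scipy, OpenCV 4.12 (cv2) and the standard library are available. Lean on these libraries where they do the work, as an engineer would, in place of code of your own. Each camera call takes 0.05 s, during which the arm holds its last target. There are 200 camera calls.

## Task

Take the blue slide carrier by its black handle and, keeping it level so that the glass slides stay on, slide it slides-up and nose first into the slot of the low white scanner until it is fully home against the stop. Then swing the red latch right round by its black post, so that its arm lies square behind the carrier, and let go. Leave the beakers, bottles, dish and box where they stand.

Things in the scene. Friction and masses are not known exactly. Their poses are not given: they have to be found in the camera images.
- carrier: loose slide carrier, about 0.14 kg: a flat blue slab 130 (x) x 90 (y) x 10 (z) mm with three glass slides on its upper face (they stand 1.2 mm proud at most and are fixed), and a black upright handle fin near its tail. Origin: centre of the slab's underside; +x towards the nose, +z up. It starts flat on the bench
- carrier_handle (a point): point in the black handle fin, 45 mm towards the tail (-x) from the carrier's origin and 30 mm above its underside. The fin is 28 mm long (x), 14 mm thick (y: pinch it across this) and stands from 10 to 45 mm above the underside; its middle is 110 mm behind the nose and 20 mm ahead of the tail edge
- carrier_nose (a point): middle of the carrier's nose end face, 5 mm above the underside
- scanner: low white slide scanner, fixed; its housing spans x 0 to 110 mm, y -75 to 75 mm and is 72 mm tall. Origin: on the bench, below the middle of the slot's mouth; +x points into the slot (away from the robot), z up. With the carrier home, 55 mm of it with the handle stay outside: the handle point is then at x = -35 mm and the tail edge at x = -55 mm
- slot_mouth (a point): middle of the floor of the slot at its mouth, 22 mm above the scanner's origin. The slot is 93 mm wide (y), 13 mm high (its roof is 35 mm above the bench, with a flared upper lip) and 75 mm deep to the stop
- deck (a point): point on the flat grey loading deck in front of the slot (x = -50 mm in the scanner's frame), level with the slot's floor, 22 mm above the bench. The deck spans x -85 to 0, y -75 to 75 mm. Metal guides 9.5 mm high on it are 93 mm apart from the mouth to x = -21 mm, then flare to about 112 mm apart at x = -55 mm
- latch (a joint): angle of the red swivel latch: about 0 is open (it starts within 0.3 of this), it grows clockwise seen from above, 1.57 is closed (stop at 1.58). Slight friction (about 1 N at the post); it stays where it is left. At 0 the bolt arm points to the scanner's -x and the post arm to its -y; at 1.57 the bolt arm points to +y, square behind the carrier's tail, and the post arm to -x
- latch_hinge (a point): pivot of the latch, fixed on the scanner at x = -63, y = -62 mm in its frame, 22.5 mm above the bench. The bolt arm is 51 mm long, the arms are 12 mm wide and lie from 22.5 to 30.5 mm above the bench, screw head to 33.5 mm. Closed, the bolt arm's edge is 2 mm behind the tail of a carrier that is home; a carrier that stands well out blocks it
- latch_post (a point): point in the latch's upright round black post (16 mm across, top 68.5 mm above the bench), on its axis, 45 mm from the pivot, 48.5 mm above the bench; moves with the latch. It turns with the latch: a pinch that does not turn along slips a little
- beaker_a: bystander, loose: clear glass beaker, 53x56x68 mm; origin: centre of its underside
- beaker_b: bystander, loose: clear glass beaker, 62x65x80 mm; origin: centre of its underside
- amber: bystander, loose: small amber bottle with white cap, 40 mm across, 88 mm tall; origin: centre of its underside
- white_bottle: bystander, loose: white plastic bottle with blue cap, 48 mm across, 112 mm tall; origin: centre of its underside
- petri: bystander, loose: shallow round dish, 61 mm across, 15 mm tall; origin: centre of its underside
- strips: bystander, loose: small yellow card box lying flat, 42x72x18 mm; origin: centre of its underside
Mind the look-alikes: they are no part of the job. What is shaped like the carrier but purple is not meant.

How it is judged:
By the outcome, as a careful person would: the job done as asked, in the order asked, and still so for the second after the job is handed in, with the robot touching nothing.
It also fails if it takes over 54 s, if anything falls off the work surface, if the arm or the gripper's body presses on something with over 40 N, if the wrist force passes 120 N, or if a joint passes its speed limit or range.

## Working session

There is one attempt and no reset: what is moved stays moved. The work goes in short steps, Python scripts to look and compute and a tool call to move; the robot and the scene stay as the last step left them, time stands still between calls to the robot, and variables do not carry over. Pictures are saved under pics/ and viewed, at most 10 in all, crops included, and the job is handed in when it is done.

Besides the shell and the picture viewer there is one more tool, called after "Emit:" as name(argument=value, ...), one argument or row to a line, values as JSON. jog_arm: Moves the arm, as the interface text tells. Its arguments: {"type":"object","properties":{"deltas":{"type":"array"},"newtons":{"type":"number"}},"required":["deltas"]}

```bash
mkdir -p pics; ls
cat > h.py <<'E'
import numpy as np, cv2
from scipy.spatial.transform import Rotation as R
from station import bot
def rot(a):
    a=np.array(a,float)
    return a if a.shape==(3,3) else R.from_quat(np.r_[a[1:],a[0]]).as_matrix()
def cam(n,save=None):
    c=bot.read_camera(n)
    if save: cv2.imwrite('pics/'+save,c['img'][:,:,::-1])
    return c
def ray(c,uv,z):
    d=rot(c['attitude'])@np.linalg.inv(c['K'])@np.array([uv[0],uv[1],1.])
    e=np.array(c['eye']); return e+d*(z-e[2])/d[2]
def proj(c,p):
    q=rot(c['attitude']).T@(np.array(p)-c['eye']); q=np.array(c['K'])@q; return q[:2]/q[2]
E
python3 - <<'E'
from h import *
a=cam('scene','a.png');b=cam('side','b.png')
for c in(a,b):print(c['eye'],c['attitude'],c['K'])
print(bot.get_obs(),bot.tip_reach)
E
```

```text
pics
[-0.45749493 -0.47267173  1.28247233] [-0.33206785  0.82232626 -0.42663904  0.17745307] [[579.11191758   0.         325.58349518]
 [  0.         579.11191758 248.94392626]
 [  0.           0.           1.        ]]
[0.24388575 1.56755704 0.76157496] [ 0.04703067 -0.0880751   0.84670158 -0.52261586] [[590.83019598   0.         323.79244987]
 [  0.         590.83019598 240.04651918]
 [  0.           0.           1.        ]]
{'t': 0.1, 'q': array([-1.28808529,  0.47770922,  0.0223579 ,  1.55632047, -0.01151569,
        1.10930727, -0.08310862]), 'joint_vel': array([-9.74948426e-05,  3.97286530e-04, -6.61958746e-05, -2.93293278e-03,
        1.87607754e-03,  1.56159827e-04,  1.16961826e-03]), 'joint_torque': array([ 4.86031466e-03, -5.97761965e+01,  1.61400698e+00, -2.81952685e+01,
        1.28569620e-02,  5.04866344e-03,  2.34519369e-06]), 'eef_pos': array([0.25696017, 0.62365276, 0.25244227]), 'tool_rot': array([-1.02670760e-04,  1.94168607e-01,  9.80967838e-01, -8.01482720e-04]), 'contact_force': array([-0.59522447,  1.64773574,  0.74942608]), 'torque': array([ 0.04309253, -0.04791821,  0.03016671]), 'grasp_force': 0.0, 'gripper_width': 1.0000794522926177} 0.022
```

View pics/a.png

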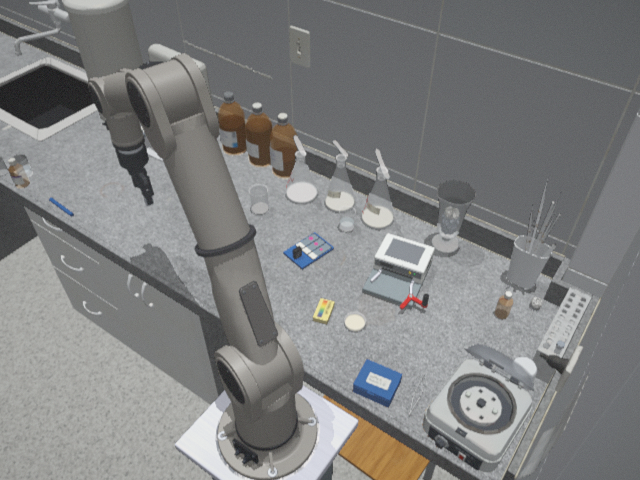

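View pics/b.png

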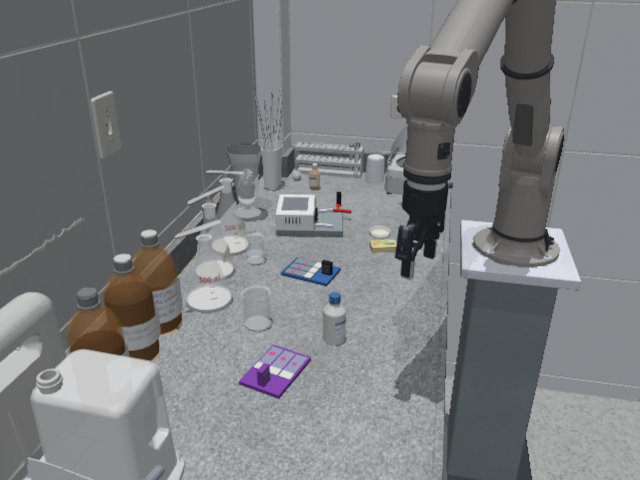

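Candidates for the carrier: the blue slab with black fin at scene (308,250) / side (311,270); the purple look-alike at side (275,370); a blue box at scene (377,382). The first one matches the description. The scanner is at scene (400,270), with its red latch at (413,300). Next: a close crop and measurement.

```bash
cat > m.py <<'E'
from h import *
a=cam('scene');b=cam('side')
ca=cv2.resize(a['img'][215:325,275:445],None,fx=4.5,fy=4.5,interpolation=cv2.INTER_CUBIC)
cv2.imwrite('pics/ca.png',ca[:,:,::-1])
cb=cv2.resize(b['img'][180:290,270:400],None,fx=5,fy=5,interpolation=cv2.INTER_CUBIC)
cv2.imwrite('pics/cb.png',cb[:,:,::-1])
for c,(x0,x1,y0,y1) in((a,(275,345,225,280)),(b,(270,350,250,290))):
    h=cv2.cvtColor(c['img'],cv2.COLOR_RGB2HSV); m=np.zeros(h.shape[:2],np.uint8)
    m[y0:y1,x0:x1]=cv2.inRange(h,(100,110,30),(125,255,255))[y0:y1,x0:x1]
    pts=np.argwhere(m)[:,::-1]
    hull=cv2.convexHull(pts.astype(np.int32))
    q=cv2.approxPolyDP(hull,4,True)[:,0]
    print(len(pts),q.tolist())
    w=np.array([ray(c,p,.009)[:2] for p in hull[:,0]]).astype(np.float32)
    r=cv2.minAreaRect(w*1000); print(r,cv2.boxPoints(r).tolist())
E
python3 m.py
```

```text
290 [[332, 247], [302, 268], [284, 253], [315, 233]]
((530.6324462890625, 269.5415344238281), (90.12702941894531, 130.0943603515625), 76.1172103881836) [[456.6730041503906, 241.4015655517578], [582.9671020507812, 210.18719482421875], [604.5919189453125, 297.6815185546875], [478.29779052734375, 328.8958740234375]]
400 [[339, 268], [326, 285], [281, 272], [296, 258]]
((530.004150390625, 278.85107421875), (98.35049438476562, 132.00157165527344), 77.08828735351562) [[454.6839599609375, 245.66702270507812], [583.3479614257812, 216.17135620117188], [605.3243408203125, 312.0351257324219], [476.66033935546875, 341.5307922363281]]
```

View pics/ca.png

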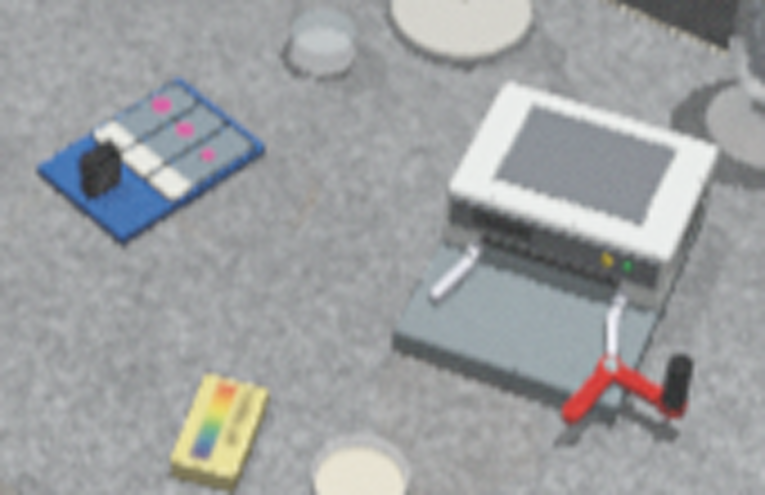

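View pics/cb.png

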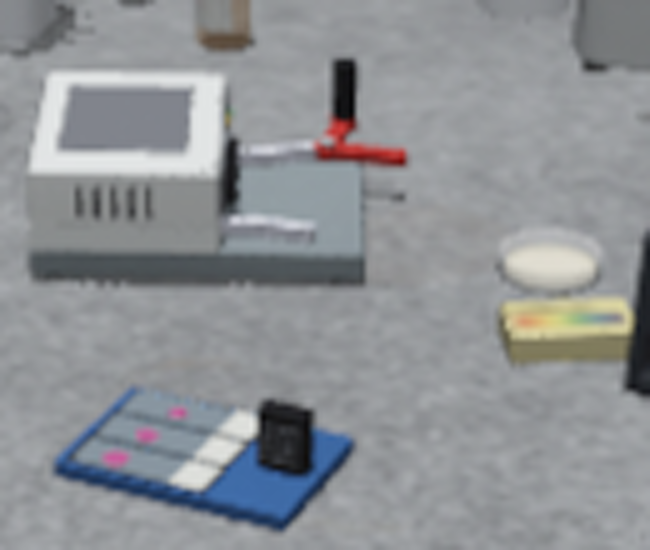

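The close crop confirms the choice: blue slab, three slides, black fin at (100,170) in the crop, nose pointing roughly +x. The scanner has its deck towards the robot, with the latch pivot at crop (612,365) and the post top at (680,360).

Run:
```python
from h import *
a=cam('scene');b=cam('side')
fa=lambda x,y:((x+.5)/4.5-.5+275,(y+.5)/4.5-.5+215)
fb=lambda x,y:((x+.5)/5-.5+270,(y+.5)/5-.5+180)
for n,c,f,p,z in [('roof bl',a,fa,(510,84),.072),('roof br',a,fa,(718,150),.072),('roof fr',a,fa,(664,258),.072),('roof fl',a,fa,(451,190),.072),
 ('deck fl',a,fa,(395,334),.022),('hinge',a,fa,(612,364),.0335),('posttop',a,fa,(681,360),.0685),('bolt tip',a,fa,(572,413),.0305),
 ('Broof fl',b,fb,(222,178),.072),('Broof bl',b,fb,(32,175),.072),('Broof br',b,fb,(52,72),.072),('Broof fr',b,fb,(230,72),.072),('Bdeck fl',b,fb,(364,256),.022),('Bposttop',b,fb,(344,64),.0685),('Bhinge',b,fb,(328,145),.0335),
 ('fin top A',a,fa,(100,150),.045),('fin top B',b,fb,(286,407),.045)]:
    print(n,(ray(c,f(*p),z)*1000).round(0)[:2])
```

```text
roof bl [677.  79.]
roof br [702. -63.]
roof fr [598. -79.]
roof fl [571.  60.]
deck fl [485.  45.]
hinge [534. -82.]
posttop [ 533. -126.]
bolt tip [488. -80.]
Broof fl [566.  75.]
Broof bl [671.  95.]
Broof br [701. -56.]
Broof fr [594. -81.]
Bdeck fl [486.  55.]
Bposttop [ 530. -118.]
Bhinge [531. -71.]
fin top A [490. 281.]
fin top B [487. 283.]
```

Emit:
jog_arm(
  deltas=[
    [0.026, -0.038, -0.005, 0, 0, 0.0165, 1],
    [0.026, -0.038, -0.005, 0, 0, 0.0165, 1],
    [0.026, -0.038, -0.005, 0, 0, 0.0165, 1],
    [0.026, -0.038, -0.005, 0, 0, 0.0165, 1],
    [0.026, -0.038, -0.005, 0, 0, 0.0165, 1],
    [0.026, -0.038, -0.005, 0, 0, 0.0165, 1],
    [0.026, -0.038, -0.005, 0, 0, 0.0165, 1],
    [0.026, -0.038, -0.005, 0, 0, 0.0165, 1],
    [0.024, -0.038, -0.005, 0, 0, 0.0165, 1],
    [0, 0, 0, 0, 0, 0, 1],
  ],
  newtons=40,
)

```text
t: 1.3
eef_pos: [0.4928, 0.2744, 0.2079]
tool_rot: [0.001, 0.126, 0.992, -0.002]
contact_force: [0.1, -0.4, -0.7]
gripper_width: 1.002
grasp_force: 0.0
```

```bash
cat > w.py <<'E'
from h import *
def state():
    o=bot.get_obs(); r=rot(o['tool_rot'])
    print('t',round(o['t'],2),'p',(o['eef_pos']*1000).round(1),'yaw of tool y',np.degrees(np.arctan2(r[1,1],r[0,1])).round(2),'z',r[:,2].round(3),'F',o['contact_force'].round(1),'T',o['torque'].round(2),'w',round(o['gripper_width'],3),'g',round(o['grasp_force'],1))
E
python3 - <<'E'
from w import *
state()
c=cam('wrist','w1.png')
print('fin',proj(c,[.488,.281,.045]))
print(c['eye'])
E
```

```text
t 1.3 p [492.8 274.4 207.9] yaw of tool y 75.51 z [ 0.001 -0.004 -1.   ] F [ 0.1 -0.4 -0.7] T [ 0.06 -0.01  0.04] w 1.002 g 0.0
fin [323.83187272 219.74209882]
[0.42554383 0.29339215 0.32894256]
```

View pics/w1.png

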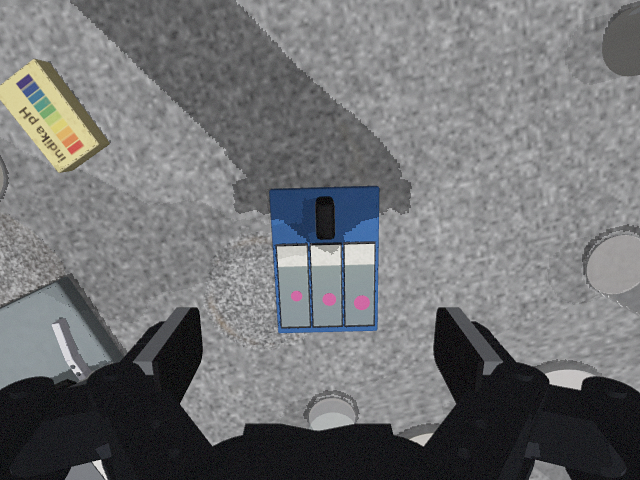

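The wrist view shows the carrier below with its fin at (325,218), against a predicted (324,220). The fingers are clear either side. I'll refine the yaw with the blue mask.

Run:
```python
from w import *
c=cam('wrist')
h=cv2.cvtColor(c['img'],cv2.COLOR_RGB2HSV)
m=cv2.inRange(h,(100,110,30),(125,255,255))[170:350]; pts=np.argwhere(m)[:,::-1]+[0,170]
pts=pts[(pts[:,0]>250)&(pts[:,0]<400)]
hull=cv2.convexHull(pts.astype(np.int32))[:,0]
w=np.array([ray(c,p,.010)[:2] for p in hull],np.float32)*1000
print(cv2.minAreaRect(w))
g=c['img'][190:250,300:350].max(2)<45
q=np.argwhere(g)[:,::-1]+[300,190]
print('fin px',q.min(0),q.max(0)); 
top=q[q[:,1]<=q[:,1].min()+45]
print(ray(c,q.mean(0),.042)*1000); state()
```

```text
((532.873291015625, 271.58221435546875), (89.49885559082031, 130.34201049804688), 77.25533294677734)
fin px [300 200] [345 249]
[488.38396186 282.02109453  42.        ]
t 1.4 p [489.7 281.  208.3] yaw of tool y 75.94 z [-0. -0. -1.] F [-0.8  1.7 -0.2] T [ 0.04 -0.    0.01] w 0.998 g 0.0
```

Emit:
jog_arm(
  deltas=[
    [-0.001, 0, -0.04, 0, 0, 0.01, 1],
    [0, 0, -0.04, 0, 0, 0, 1],
    [0, 0, -0.04, 0, 0, 0, 1],
    [0, 0, -0.03, 0, 0, 0, 1],
    [0, 0, -0.022, 0, 0, 0, 1],
    [0, 0, 0, 0, 0, 0, 1],
    [0, 0, 0, 0, 0, 0, 0],
    [0, 0, 0, 0, 0, 0, 0],
    [0, 0, 0, 0, 0, 0, 0],
    [0, 0, 0, 0, 0, 0, 0],
  ],
  newtons=60,
)

```text
t: 2.4
eef_pos: [0.4887, 0.2827, 0.0375]
tool_rot: [0.001, 0.116, 0.993, 0.001]
contact_force: [-0.2, 0.9, -0.4]
gripper_width: 0.328
grasp_force: 0.0
```

Run:
```python
from w import *
state()
```

```text
t 2.4 p [488.7 282.7  37.5] yaw of tool y 76.69 z [ 0.002  0.001 -1.   ] F [-0.2  0.9 -0.4] T [-0.03  0.01 -0.02] w 0.328 g 0.0
```

Fingers still closing; wait, then lift a little.

Emit:
jog_arm(
  deltas=[
    [0, 0, 0, 0, 0, 0, 0],
    [0, 0, 0, 0, 0, 0, 0],
    [0, 0, 0, 0, 0, 0, 0],
    [0, 0, 0, 0, 0, 0, 0],
    [0, 0, 0.01, 0, 0, 0, 0],
    [0, 0, 0.02, 0, 0, 0, 0],
    [0, 0, 0.02, 0, 0, 0, 0],
    [0, 0, 0.02, 0, 0, 0, 0],
    [0, 0, 0, 0, 0, 0, 0],
  ],
)

```text
t: 3.3
eef_pos: [0.4896, 0.283, 0.1091]
tool_rot: [0.002, 0.116, 0.993, 0.002]
contact_force: [0.2, -0.2, -0.4]
gripper_width: 0.152
grasp_force: 59.1
```

Run:
```python
from w import *
state()
c=cam('wrist','w2.png');s=cam('side')
cs=cv2.resize(s['img'][180:290,250:400],(600,440),interpolation=cv2.INTER_CUBIC)
cv2.imwrite('pics/w2s.png',np.hstack([cs,cv2.resize(c['img'],(587,440))])[:,::1,::-1][:, :, :].copy() if 0 else cv2.resize(np.hstack([cs,cv2.resize(c['img'],(587,440))]),(800,297))[:,:,::-1])
```

```text
t 3.3 p [489.6 283.  109.1] yaw of tool y 76.68 z [ 0.004  0.003 -1.   ] F [ 0.2 -0.2 -0.4] T [-0.01  0.05  0.02] w 0.152 g 59.1
```

View pics/w2s.png

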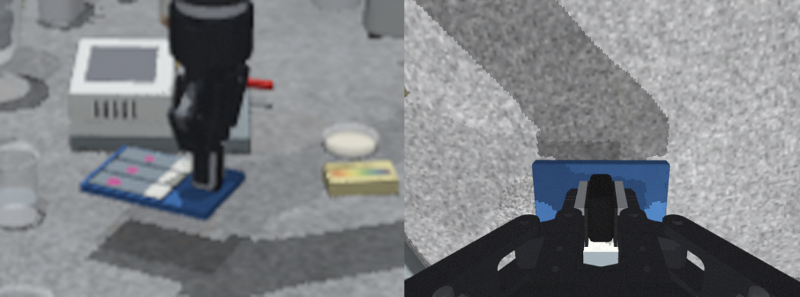

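The carrier is held level in the gripper (side view: slab up, fin between the fingers). Next I'll move so the wrist camera sees the deck.

Emit:
jog_arm(
  deltas=[
    [0, 0, 0.03, 0, 0, 0, 0],
    [0.004, -0.016, 0.02, 0, 0, 0.07, 0],
    [0.004, -0.016, 0.02, 0, 0, 0.07, 0],
    [0.004, -0.016, 0.02, 0, 0, 0.07, 0],
    [0.004, -0.016, 0, 0, 0, 0.07, 0],
    [0.004, -0.016, 0, 0, 0, 0.07, 0],
    [0, -0.013, 0, 0, 0, 0.065, 0],
    [0, 0, 0, 0, 0, 0, 0],
    [0, 0, 0, 0, 0, 0, 0],
  ],
)

```text
t: 4.3
eef_pos: [0.5076, 0.1892, 0.1954]
tool_rot: [-0.001, -0.09, 0.996, -0.0]
contact_force: [-0.6, 0.9, -0.5]
gripper_width: 0.153
grasp_force: 59.0
```

Run:
```python
from w import *
state()
c=cam('wrist','w3.png');state();np.savez('w3.npz',**c)
```

```text
t 4.3 p [507.6 189.2 195.4] yaw of tool y 100.35 z [-0.002 -0.    -1.   ] F [-0.6  0.9 -0.5] T [ 0.05  0.05 -0.01] w 0.153 g 59.0
t 4.35 p [507.6 189.9 195.6] yaw of tool y 100.42 z [-0.001 -0.    -1.   ] F [ 0.8  0.3 -2.4] T [-0.03  0.03 -0.02] w 0.155 g 59.0
```

View pics/w3.png

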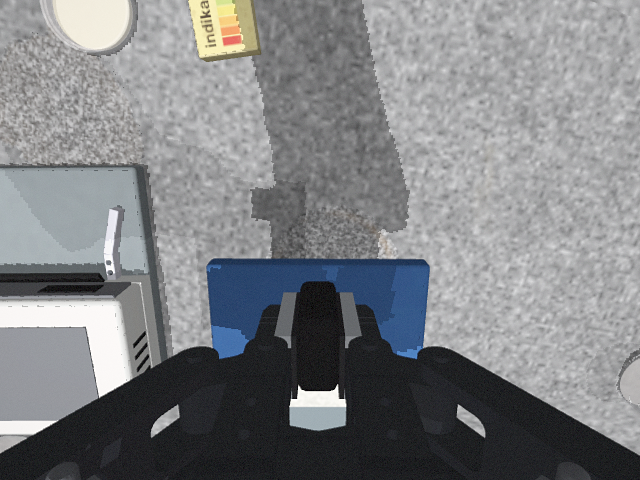

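The deck's +y edge shows at (140,168) to (155,275), with the guide at (113,240). Shifting 55 mm to -y brings the whole deck into view.

Emit:
jog_arm(
  deltas=[
    [0, -0.03, 0, 0, 0, 0, 0],
    [0, -0.025, 0, 0, 0, 0, 0],
    [0, 0, 0, 0, 0, 0, 0],
    [0, 0, 0, 0, 0, 0, 0],
  ],
)

```text
t: 4.75
eef_pos: [0.508, 0.1348, 0.1961]
tool_rot: [-0.0, -0.091, 0.996, 0.0]
contact_force: [0.4, 0.5, -1.4]
gripper_width: 0.158
grasp_force: 58.9
```

Run:
```python
from w import *
c=cam('wrist');state();np.savez('w4.npz',**c)
cv2.imwrite('pics/w4.png',cv2.resize(c['img'][130:380,0:330],(792,600),interpolation=cv2.INTER_CUBIC)[:,:,::-1])
```

```text
t 4.8 p [508.  135.5 196.2] yaw of tool y 100.51 z [-0.     0.001 -1.   ] F [-0.5 -0.  -1.9] T [0.02 0.08 0.02] w 0.154 g 59.0
```

View pics/w4.png

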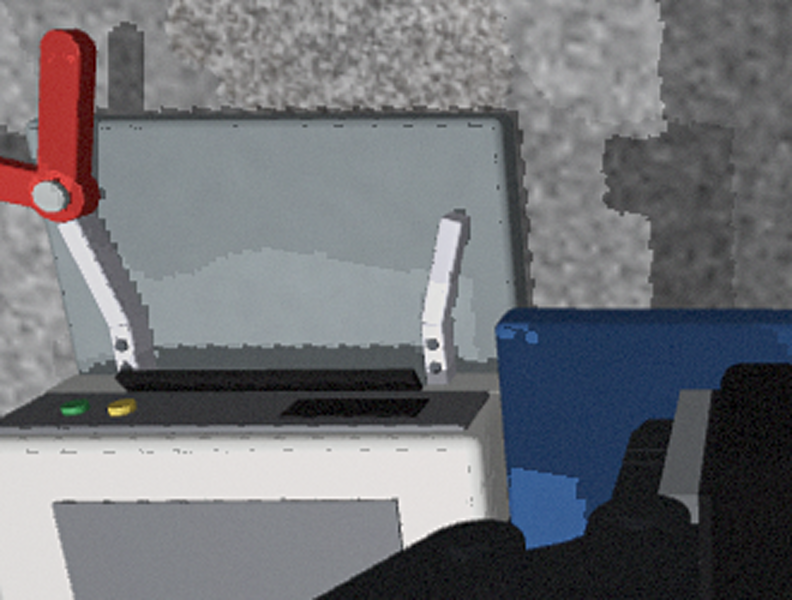

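The full deck shows: front edge at crop row ~120, guide screws at (121,345) and (432,345), latch screw at (50,196), bolt tip at (68,35).

Run:
```python
from w import *
c=dict(np.load('w4.npz')); f=lambda x,y:((x+.5)/2.4-.5,(y+.5)/2.4-.5+130)
P=lambda x,y,z:ray(c,f(x,y),z)[:2]*1000
d={}
for n,p in dict(scrL=(121,345,.0315),scrR=(432,345,.0315),hinge=(50,196,.0335),bolt=(68,36,.0305),deckFa=(110,119,.022),deckFb=(490,121,.022),deckR=(500,130,.022),deckR2=(528,305,.010),deckL=(36,132,.022),deckL2=(80,370,.022),roofA=(20,433,.072),roofB=(460,437,.072)).items():
    d[n]=P(*p);print(n,d[n].round(1))
for a,b in(('scrL','scrR'),('deckFa','deckFb'),('roofA','roofB'),('deckL','deckL2')):
    v=d[b]-d[a];print(a,b,np.degrees(np.arctan2(v[1],v[0])).round(2),np.hypot(*v).round(1))
yaw=np.radians(10.5);Rm=np.array([[np.cos(yaw),-np.sin(yaw)],[np.sin(yaw),np.cos(yaw)]])
o=d['hinge']-Rm@[-63,-62];print('origin from hinge',o)
for n in d: print(n,(Rm.T@(d[n]-o)).round(1))
```

```text
scrL [581.4 -61. ]
scrR [563.2  37.5]
hinge [535.  -80.9]
bolt [486.1 -76.8]
deckFa [510.6 -70.3]
deckFb [489.8  46. ]
deckR [492.   49.4]
deckR2 [552.   62.2]
deckL [518.9 -93. ]
deckL2 [597.6 -80.7]
roofA [593.6 -63.2]
roofB [572.2  59.9]
scrL scrR 100.44 100.2
deckFa deckFb 100.15 118.2
roofA roofB 99.87 125.0
deckL deckL2 8.92 79.7
origin from hinge [585.65917336  -8.49549255]
scrL [-13.8 -50.9]
scrR [-13.7  49.4]
hinge [-63. -62.]
bolt [-110.4  -49. ]
deckFa [-85.  -47.1]
deckFb [-84.3  71.1]
deckR [-81.5  74. ]
deckR2 [-20.3  75.6]
deckL [-81. -71.]
deckL2 [ -1.4 -73.2]
roofA [ -2.2 -55.3]
roofB [-0.8 69.7]
```

Run:
```python
from w import *
c=dict(np.load('w3.npz'))
h=cv2.cvtColor(c['img'],cv2.COLOR_RGB2HSV);m=cv2.inRange(h,(100,110,30),(125,255,255))
cols=np.arange(225,415,5);rows=[np.argmax(m[:,x]) for x in cols]
print(rows)
for z in(.160,.168):
    w=np.array([ray(c,(x,y),z)[:2]*1000 for x,y in zip(cols,rows)]);k=np.polyfit(w[:,1],w[:,0],1)
    print(z,'tail edge yaw',-np.degrees(np.arctan(k[0])))
    # left/right edges at row 290
    r=np.flatnonzero(m[285]);L,Rr=ray(c,(r.min(),285),z)[:2]*1000,ray(c,(r.max(),285),z)[:2]*1000
    mid=(L+Rr)/2; p=np.array([507.6,189.9]);u=np.array([np.cos(np.radians(10.4)),np.sin(np.radians(10.4))]);n=np.array([-u[1],u[0]])
    print(np.hypot(*(L-Rr)),'mid lateral vs tcp',(mid-p)@n,'tail x vs tcp',(w.mean(0)-p)@u)
state()
```

```text
[np.int64(259), np.int64(259), np.int64(259), np.int64(259), np.int64(259), np.int64(259), np.int64(259), np.int64(259), np.int64(259), np.int64(259), np.int64(259), np.int64(259), np.int64(259), np.int64(259), np.int64(259), np.int64(259), np.int64(259), np.int64(259), np.int64(259), np.int64(259), np.int64(259), np.int64(259), np.int64(259), np.int64(259), np.int64(259), np.int64(259), np.int64(259), np.int64(260), np.int64(259), np.int64(259), np.int64(259), np.int64(260), np.int64(260), np.int64(260), np.int64(260), np.int64(259), np.int64(260), np.int64(260)]
0.16 tail edge yaw 10.106909479367445
93.64322959805894 mid lateral vs tcp 0.23264739834752313 tail x vs tcp -17.74314533585389
0.168 tail edge yaw 10.106909479367278
88.86303707291862 mid lateral vs tcp 0.23641410159939247 tail x vs tcp -20.366741874142818
t 4.8 p [508.  135.5 196.2] yaw of tool y 100.51 z [-0.     0.001 -1.   ] F [-0.5 -0.  -1.9] T [0.02 0.08 0.02] w 0.154 g 59.0
```

Emit:
jog_arm(
  deltas=[
    [-0.015, -0.033, 0, 0, 0, 0, 0],
    [-0.015, -0.034, 0, 0, 0, 0, 0],
    [-0.015, -0.033, 0, 0, 0, 0, 0],
    [-0.015, -0.034, -0.01, 0, 0, 0, 0],
    [-0.014, -0.033, -0.02, 0, 0, 0, 0],
    [0, 0, -0.03, 0, 0, 0, 0],
    [0, 0, -0.02, 0, 0, 0, 0],
    [0, 0, 0, 0, 0, 0, 0],
    [0, 0, 0, 0, 0, 0, 0],
  ],
)

```text
t: 5.7
eef_pos: [0.4346, -0.0318, 0.1165]
tool_rot: [-0.0, -0.092, 0.996, 0.0]
contact_force: [-1.0, -0.6, -0.8]
gripper_width: 0.151
grasp_force: 58.9
```

```bash
cat >> w.py <<'E'
O=np.array([585.8,-9.2]);YAW=10.2
def loc(p):
    y=np.radians(YAW);u=np.array([np.cos(y),np.sin(y)]);d=np.array(p)[:2]-O
    return np.array([d@u,d@[-u[1],u[0]]]).round(1)
def glob(x,y):
    a=np.radians(YAW);return O+np.array([np.cos(a)*x-np.sin(a)*y,np.sin(a)*x+np.cos(a)*y])
def st():
    state();print('scanner frame',loc(bot.get_obs()['eef_pos']*1000))
E
python3 - <<'E'
from w import *
st(); print('wanted',glob(-153,5),glob(-130,1),glob(-110,0),glob(-35,0))
E
```

```text
t 5.7 p [434.6 -31.8 116.5] yaw of tool y 100.56 z [-0.  0. -1.] F [-1.  -0.6 -0.8] T [-0.02  0.05 -0.08] w 0.151 g 58.9
scanner frame [-152.8    4.5]
wanted [434.33264828 -31.37298723] [457.67748622 -31.23682063] [477.53848312 -28.67932144] [551.35315372 -15.39796591]
```

Emit:
jog_arm(
  deltas=[
    [0, 0.0005, -0.02, 0, 0, 0, 0],
    [0, 0, -0.015, 0, 0, 0, 0],
    [0, 0, -0.008, 0, 0, 0, 0],
    [0, 0, -0.005, 0, 0, 0, 0],
    [0, 0, -0.003, 0, 0, 0, 0],
    [0, 0, -0.002, 0, 0, 0, 0],
    [0, 0, -0.001, 0, 0, 0, 0],
    [0, 0, 0, 0, 0, 0, 0],
    [0, 0, 0, 0, 0, 0, 0],
  ],
)

```text
t: 6.6
eef_pos: [0.4343, -0.0324, 0.0625]
tool_rot: [0.0, -0.091, 0.996, 0.0]
contact_force: [-0.5, 1.0, -1.5]
gripper_width: 0.15
grasp_force: 59.0
```

Run:
```python
from w import *
st();a=cam('scene');b=cam('side')
im=np.hstack([cv2.resize(a['img'][240:325,340:450],(400,309),interpolation=2),cv2.resize(b['img'][180:260,270:374],(400,309),interpolation=2)])
cv2.imwrite('pics/p9.png',im[:,:,::-1])
```

```text
t 6.6 p [434.3 -32.4  62.5] yaw of tool y 100.46 z [ 0.  0. -1.] F [-0.5  1.  -1.5] T [ 0.07  0.03 -0.01] w 0.15 g 59.0
scanner frame [-153.2    4. ]
```

View pics/p9.png

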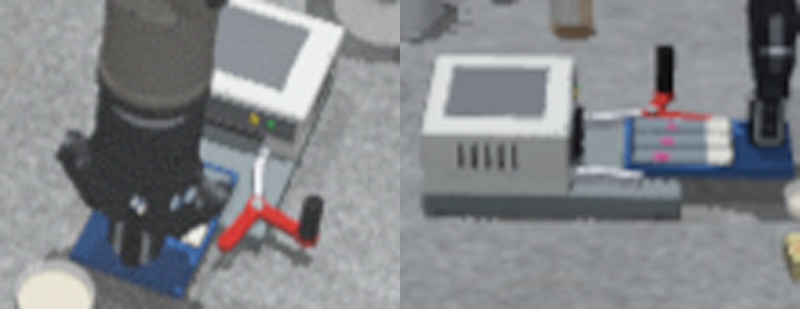

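The carrier sits level between the guides, low over the deck, and the latch is clear beside it. Lowering onto the deck.

Emit:
jog_arm(
  deltas=[
    [0, 0, -0.001, 0, 0, 0, 0],
    [0, 0, -0.001, 0, 0, 0, 0],
    [0, 0, -0.001, 0, 0, 0, 0],
    [0, 0, 0, 0, 0, 0, 0],
    [0, 0, 0, 0, 0, 0, 0],
  ],
)

```text
t: 7.2
eef_pos: [0.4341, -0.0324, 0.0593]
tool_rot: [-0.0, -0.091, 0.996, 0.0]
contact_force: [-0.6, -0.5, -1.0]
gripper_width: 0.151
grasp_force: 59.1
```

```bash
python3 -c "
from w import *
st()"
```

```text
t 7.2 p [434.1 -32.4  59.3] yaw of tool y 100.46 z [-0.  0. -1.] F [-0.6 -0.5 -1. ] T [-0.02  0.03  0.01] w 0.151 g 59.1
scanner frame [-153.4    4. ]
```

Emit:
jog_arm(
  deltas=[
    [0, 0, -0.001, 0, 0, 0, 0],
    [0.0051, 0, 0, 0, 0, 0, 0],
    [0.0051, 0, 0, 0, 0, 0, 0],
    [0.0051, 0, 0, 0, 0, 0, 0],
    [0.0051, 0, 0, 0, 0, 0, 0],
    [0, 0, 0, 0, 0, 0, 0],
  ],
)

```text
t: 7.8
eef_pos: [0.4528, -0.0326, 0.0584]
tool_rot: [-0.002, -0.091, 0.996, 0.0]
contact_force: [-6.5, -0.1, 10.7]
gripper_width: 0.152
grasp_force: 60.8
```

```bash
python3 -c "
from w import *
st()"
```

```text
t 7.8 p [452.8 -32.6  58.4] yaw of tool y 100.45 z [-0.004 -0.    -1.   ] F [-6.5 -0.1 10.7] T [-0.03  1.03  0.03] w 0.152 g 60.8
scanner frame [-135.1    0.5]
```

Emit:
jog_arm(
  deltas=[
    [0.0049, 0.0009, 0.0005, 0, 0, 0, 0],
    [0.0049, 0.0009, 0, 0, 0, 0, 0],
    [0.0049, 0.0009, 0, 0, 0, 0, 0],
    [0.0049, 0.0008, 0, 0, 0, 0, 0],
    [0, 0, 0, 0, 0, 0, 0],
  ],
)

```text
t: 8.3
eef_pos: [0.4751, -0.0287, 0.0588]
tool_rot: [0.0, -0.091, 0.996, -0.0]
contact_force: [0.7, -0.5, -1.3]
gripper_width: 0.155
grasp_force: 59.2
```

```bash
python3 -c "
from w import *
st()"
```

```text
t 8.3 p [475.1 -28.7  58.8] yaw of tool y 100.48 z [ 0.001 -0.    -1.   ] F [ 0.7 -0.5 -1.3] T [-0.13 -0.05 -0.06] w 0.155 g 59.2
scanner frame [-112.5    0.4]
```

Emit:
jog_arm(
  deltas=[
    [0.0049, 0.0008, 0, 0, 0, 0, 0],
    [0.0049, 0.0009, 0, 0, 0, 0, 0],
    [0.0049, 0.0008, 0, 0, 0, 0, 0],
    [0.0049, 0.0009, 0, 0, 0, 0, 0],
    [0, 0, 0, 0, 0, 0, 0],
  ],
)

```text
t: 8.8
eef_pos: [0.4929, -0.0258, 0.0591]
tool_rot: [-0.001, -0.091, 0.996, 0.0]
contact_force: [0.0, -0.4, -2.2]
gripper_width: 0.158
grasp_force: 59.2
```

```bash
python3 -c "
from w import *
st()"
```

```text
t 8.8 p [492.9 -25.8  59.1] yaw of tool y 100.44 z [-0.001 -0.    -1.   ] F [ 0.  -0.4 -2.2] T [ 0.01 -0.02  0.04] w 0.158 g 59.2
scanner frame [-94.4   0.2]
```

Emit:
jog_arm(
  deltas=[
    [0.0049, 0.0009, 0, 0, 0, 0, 0],
    [0.0049, 0.0009, 0, 0, 0, 0, 0],
    [0.0049, 0.0009, 0, 0, 0, 0, 0],
    [0.0049, 0.0009, 0, 0, 0, 0, 0],
    [0.0049, 0.0009, 0, 0, 0, 0, 0],
    [0.0049, 0.0009, 0, 0, 0, 0, 0],
    [0.0049, 0.0009, 0, 0, 0, 0, 0],
    [0.0049, 0.0009, 0, 0, 0, 0, 0],
    [0, 0, 0, 0, 0, 0, 0],
  ],
)

```text
t: 9.7
eef_pos: [0.5317, -0.0187, 0.0589]
tool_rot: [-0.002, -0.091, 0.996, -0.0]
contact_force: [-6.6, -1.6, 11.5]
gripper_width: 0.153
grasp_force: 61.6
```

```bash
python3 -c "
from w import *
st()"
```

```text
t 9.7 p [531.7 -18.7  58.9] yaw of tool y 100.45 z [-0.004 -0.    -1.   ] F [-6.6 -1.6 11.5] T [-0.39  1.79 -0.01] w 0.153 g 61.6
scanner frame [-55.    0.2]
```

Emit:
jog_arm(
  deltas=[
    [0, 0, 0.0005, 0, 0, 0, 0],
    [0.0049, 0.0009, 0, 0, 0, 0, 0],
    [0.0049, 0.0009, 0, 0, 0, 0, 0],
    [0.0049, 0.0009, 0, 0, 0, 0, 0],
    [0, 0, 0, 0, 0, 0, 0],
  ],
)

```text
t: 10.2
eef_pos: [0.5485, -0.0153, 0.0591]
tool_rot: [0.0, -0.091, 0.996, -0.0]
contact_force: [0.3, -1.3, -0.5]
gripper_width: 0.154
grasp_force: 59.8
```

```bash
python3 -c "
from w import *
st()"
```

```text
t 10.2 p [548.5 -15.3  59.1] yaw of tool y 100.49 z [ 0.  0. -1.] F [ 0.3 -1.3 -0.5] T [ 0.04 -0.03  0.02] w 0.154 g 59.8
scanner frame [-37.8   0.6]
```

Creep to the stop.

Emit:
jog_arm(
  deltas=[
    [0.001, 0.0002, 0, 0, 0, 0, 0],
    [0.001, 0.0002, 0, 0, 0, 0, 0],
    [0.001, 0.0002, 0, 0, 0, 0, 0],
    [0.001, 0.0002, 0, 0, 0, 0, 0],
    [0, 0, 0, 0, 0, 0, 0],
  ],
)

```text
t: 10.7
eef_pos: [0.5493, -0.0153, 0.059]
tool_rot: [-0.002, -0.091, 0.996, 0.0]
contact_force: [-6.2, -1.7, 5.8]
gripper_width: 0.153
grasp_force: 60.6
```

```bash
python3 -c "
from w import *
st()"
```

```text
t 10.7 p [549.3 -15.3  59. ] yaw of tool y 100.46 z [-0.005 -0.    -1.   ] F [-6.2 -1.7  5.8] T [-0.28  1.55  0.12] w 0.153 g 60.6
scanner frame [-37.    0.5]
```

Emit:
jog_arm(
  deltas=[
    [0.001, 0.0002, 0.0003, 0, 0, 0, 0],
    [0.001, 0.0002, 0, 0, 0, 0, 0],
    [0.001, 0.0002, 0, 0, 0, 0, 0],
    [0, 0, 0, 0, 0, 0, 0],
  ],
)

```text
t: 11.1
eef_pos: [0.5495, -0.0152, 0.0589]
tool_rot: [-0.005, -0.091, 0.996, -0.0]
contact_force: [-14.0, -2.1, 11.1]
gripper_width: 0.153
grasp_force: 61.6
```

```bash
python3 -c "
from w import *
st()"
```

```text
t 11.1 p [549.5 -15.2  58.9] yaw of tool y 100.44 z [-0.01  -0.001 -1.   ] F [-14.   -2.1  11.1] T [-0.51  2.88  0.17] w 0.153 g 61.6
scanner frame [-36.8   0.5]
```

Run:
```python
from w import *
c=cam('wrist');np.savez('w5.npz',**c)
h=cv2.cvtColor(c['img'],cv2.COLOR_RGB2HSV);m=cv2.inRange(h,(100,110,30),(125,255,255))
cols=np.arange(230,412,6);rows=np.array([np.argmax(m[:,x]) for x in cols]);print(rows)
for n,z in(('top',.032),('mid',.027),('bottom',.022)):
    w=np.array([loc(ray(c,(x,y),z)*1000) for x,y in zip(cols,rows)]);print(n,np.median(w,0))
# deck front edge
g=cv2.cvtColor(c['img'],cv2.COLOR_RGB2GRAY)
cv2.imwrite('pics/w5.png',cv2.resize(c['img'][100:350,130:460],(792,600),interpolation=2)[:,:,::-1])
```

```text
[259 259 259 259 259 259 259 259 259 259 259 259 259 259 259 259 259 259
 259 259 259 259 259 259 259 259 259 259 259 259 259]
top [-57.4   2.3]
mid [-55.8   2.4]
bottom [-54.2   2.4]
```

View pics/w5.png

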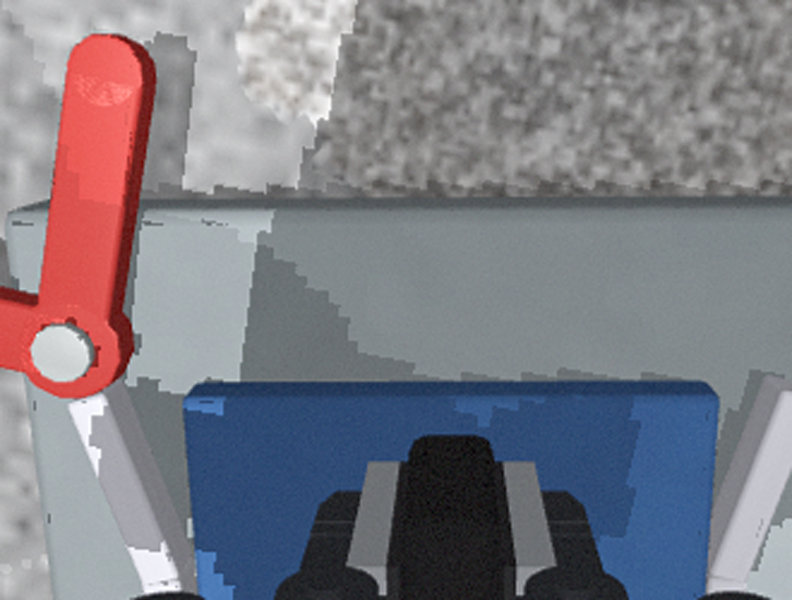

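Run:
```python
from w import *
c=dict(np.load('w5.npz'));f=lambda x,y:((x+.5)/2.4-.5+130,(y+.5)/2.4-.5+100)
for n,x,y,z in(('hinge',62,351,.0335),('front',450,206,.022),('frontR',700,205,.022),('front top lit',150,212,.022),('tail bottom',450,382,.022),('tail top',450,394,.032),('TL',186,396,.032),('TR',718,396,.032),('bolt',112,40,.0305)):
    print(n,loc(ray(c,f(x,y),z)*1000))
```

```text
hinge [-63.  -61.8]
front [-85.3   1.1]
frontR [-85.6  43.1]
front top lit [-84.1 -49.4]
tail bottom [-54.3   1.2]
tail top [-55.4   1.2]
TL [-54.8 -42.7]
TR [-55.2  45.8]
bolt [-111.2  -50.3]
```

The picture shows the carrier tail at -55 mm against a hinge reading of exactly -63 mm, so it is home; the slides side is up. Now relieve the push, release and lift.

Emit:
jog_arm(
  deltas=[
    [-0.004, -0.0007, 0, 0, 0, 0, 0],
    [0, 0, 0, 0, 0, 0, 0],
    [0, 0, 0, 0, 0, 0, 0.5],
    [0, 0, 0, 0, 0, 0, 0.5],
    [0, 0, 0, 0, 0, 0, 0.5],
    [0, 0, 0, 0, 0, 0, 0.5],
    [0, 0, 0, 0, 0, 0, 0.5],
    [0, 0, 0.02, 0, 0, 0, 0.5],
    [0, 0, 0.04, 0, 0, 0, 0.5],
    [0, 0, 0.04, 0, 0, 0, 0.5],
  ],
)

```text
t: 12.15
eef_pos: [0.5501, -0.0149, 0.1602]
tool_rot: [-0.001, -0.091, 0.996, -0.0]
contact_force: [0.6, 0.4, 0.4]
gripper_width: 0.503
grasp_force: 0.0
```

Run:
```python
from w import *
st();print(bot.get_obs()['q'].round(2))
c=cam('wrist')
h=cv2.cvtColor(c['img'],cv2.COLOR_RGB2HSV);m=cv2.inRange(h,(100,110,30),(125,255,255))
for x in range(250,400,20):
    y=np.argmax(m[:,x]);print(x,y,loc(ray(c,(x,y),.022)*1000),end=' ')
m=cv2.inRange(h,(0,120,80),(8,255,255))|cv2.inRange(h,(172,120,80),(180,255,255))
print(); np.savez('w6.npz',**c)
for th in np.linspace(.245,1.57,6):
    print(th.round(3),glob(-63-45*np.sin(th),-62-45*np.cos(th)).round(1))
```

```text
t 12.15 p [550.1 -14.9 160.2] yaw of tool y 100.47 z [-0.002 -0.    -1.   ] F [0.6 0.4 0.4] T [ 0.01  0.   -0.06] w 0.503 g 0.0
scanner frame [-36.2   0.7]
[-0.2   0.39  0.14  1.95 -0.07  0.81  1.74]
250 212 [-53.2 -43.8] 270 211 [-54.  -30.4] 290 211 [-54.  -16.9] 310 211 [-54.1  -3.5] 330 211 [-54.2   9.9] 350 210 [-54.9  23.3] 370 210 [-55.   36.7] 390 0 [-179.5   43.2] 
0.245 [ 531.8 -126.3]
0.51 [ 520.1 -123.9]
0.775 [ 509.5 -118.6]
1.04 [ 500.6 -110.7]
1.305 [ 494.1 -100.7]
1.57 [490.5 -89.4]
```

Emit:
jog_arm(
  deltas=[
    [-0.0018, -0.011, 0, 0, 0, -0.14, 0.5],
    [-0.0018, -0.011, 0, 0, 0, -0.14, 0.5],
    [-0.0018, -0.011, 0, 0, 0, -0.14, 0.5],
    [-0.0018, -0.011, 0, 0, 0, -0.14, 0.5],
    [-0.0018, -0.011, 0, 0, 0, -0.14, 0.5],
    [-0.0018, -0.011, 0, 0, 0, -0.14, 0.5],
    [-0.0018, -0.011, 0, 0, 0, -0.14, 0.5],
    [-0.0018, -0.011, 0, 0, 0, -0.14, 0.5],
    [-0.0018, -0.011, 0, 0, 0, -0.14, 0.5],
    [-0.0018, -0.011, 0, 0, 0, -0.14, 0.5],
  ],
)

```text
t: 13.2
eef_pos: [0.5327, -0.1252, 0.1596]
tool_rot: [0.0, 0.574, 0.819, 0.0]
contact_force: [-0.3, 0.1, -0.3]
gripper_width: 0.499
grasp_force: 0.0
```

Emit:
jog_arm(
  deltas=[
    [0, -0.001, 0, 0, 0, -0.14, 0.5],
    [0, 0, 0, 0, 0, -0.14, 0.5],
    [0, 0, 0, 0, 0, -0.14, 0.5],
    [0, 0, 0, 0, 0, 0, 0.5],
    [0, 0, 0, 0, 0, 0, 0.5],
    [0, 0, 0, 0, 0, 0, 0.5],
  ],
)

```text
t: 13.8
eef_pos: [0.5327, -0.1258, 0.1596]
tool_rot: [0.0, 0.729, 0.684, 0.0]
contact_force: [-0.2, -0.4, 0.4]
gripper_width: 0.502
grasp_force: 0.0
```

Run:
```python
from w import *
st();print(bot.get_obs()['q'].round(2))
c=cam('wrist','w7.png')
for th in (.2,.245,.29):
    p=glob(-63-45*np.sin(th),-62-45*np.cos(th))/1000
    print(th,'post top px',proj(c,[*p,.0685]),'base',proj(c,[*p,.0305]))
print('hinge px',proj(c,[*glob(-63,-62)/1000,.0335]))
h=cv2.cvtColor(c['img'],cv2.COLOR_RGB2HSV)
m=cv2.inRange(h,(0,120,80),(8,255,255))|cv2.inRange(h,(172,120,80),(180,255,255))
ys,xs=np.nonzero(m);print('red',len(xs),xs.min(),xs.max(),ys.min(),ys.max())
q=cv2.approxPolyDP(cv2.convexHull(np.c_[xs,ys].astype(np.int32)),4,True)[:,0];
for p in q: print(p,loc(ray(c,p,.0305)*1000))
```

```text
t 13.8 p [ 532.7 -125.8  159.6] yaw of tool y -3.65 z [ 0.  0. -1.] F [-0.2 -0.4  0.4] T [ 0.02  0.04 -0.03] w 0.502 g 0.0
scanner frame [ -72.9 -105.3]
[-0.35  0.43  0.6   1.98 -0.33  0.82  0.37]
0.2 post top px [318.82598835 261.48599321] base [318.66208665 243.17521945]
0.245 post top px [315.27191754 261.54917385] base [315.60676671 243.23029111]
0.29 post top px [311.71812322 261.46060542] base [312.5517236  243.15314292]
hinge px [315.74990826 175.17636974]
red 2569 236 330 160 245
[330 245] [ -64.9 -109.1]
[305 245] [ -81.  -105.2]
[238 180] [-111.6  -53.5]
[237 171] [-110.6  -47.9]
[252 165] [-100.4  -46.6]
[323 162] [-56.7 -55.5]
[330 173] [-54.  -63.1]
```

The red mask puts the post arm end at (317,245) px, agreeing with the predicted post position. Descend and pinch.

Emit:
jog_arm(
  deltas=[
    [0, 0, -0.03, 0, 0, 0, 0.5],
    [0, 0, -0.03, 0, 0, 0, 0.5],
    [0, 0, -0.025, 0, 0, 0, 0.5],
    [0, 0, -0.015, 0, 0, 0, 0.5],
    [0, 0, 0, 0, 0, 0, 0.5],
    [0, 0, 0, 0, 0, 0, 0],
    [0, 0, 0, 0, 0, 0, 0],
    [0, 0, 0, 0, 0, 0, 0],
    [0, 0, 0, 0, 0, 0, 0],
    [0, 0, 0, 0, 0, 0, 0],
  ],
  newtons=25,
)

```text
t: 14.85
eef_pos: [0.5335, -0.1263, 0.0607]
tool_rot: [0.001, 0.73, 0.683, 0.001]
contact_force: [-0.6, -0.2, 6.9]
gripper_width: 0.179
grasp_force: 26.2
```

Emit:
jog_arm(
  deltas=[
    [0, 0, 0, 0, 0, 0, 0],
    [0, 0, 0, 0, 0, 0, 0],
  ],
)

```text
t: 15.05
eef_pos: [0.5335, -0.1263, 0.0607]
tool_rot: [0.001, 0.73, 0.683, 0.001]
contact_force: [-0.8, -2.3, 7.7]
gripper_width: 0.173
grasp_force: 26.2
```

Run:
```python
from w import *
st()
p0=None
for k in range(0,22):
    th=.23+(1.57-.23)*k/20
    p=glob(-63-45*np.sin(th),-62-45*np.cos(th))
    if p0 is not None: print(k,(p-p0).round(1),end='; ')
    p0=p
```

```text
t 15.05 p [ 533.5 -126.3   60.7] yaw of tool y -3.82 z [ 0.002 -0.    -1.   ] F [-0.8 -2.3  7.7] T [-0.18  0.17 -0.01] w 0.173 g 26.2
scanner frame [ -72.2 -106. ]
1 [-3.   0.3]; 2 [-3.   0.5]; 3 [-2.9  0.7]; 4 [-2.9  0.9]; 5 [-2.8  1. ]; 6 [-2.8  1.2]; 7 [-2.7  1.4]; 8 [-2.6  1.6]; 9 [-2.5  1.8]; 10 [-2.3  1.9]; 11 [-2.2  2.1]; 12 [-2.1  2.2]; 13 [-1.9  2.3]; 14 [-1.7  2.5]; 15 [-1.6  2.6]; 16 [-1.4  2.7]; 17 [-1.2  2.8]; 18 [-1.   2.8]; 19 [-0.8  2.9]; 20 [-0.6  2.9]; 21 [-0.4  3. ];
```

Emit:
jog_arm(
  deltas=[
    [-0.003, 0.0003, 0.001, 0, 0, -0.067, 0],
    [-0.003, 0.0005, 0, 0, 0, -0.067, 0],
    [-0.0029, 0.0007, 0, 0, 0, -0.067, 0],
    [-0.0029, 0.0009, 0, 0, 0, -0.067, 0],
    [-0.0028, 0.001, 0, 0, 0, -0.067, 0],
    [-0.0028, 0.0012, 0, 0, 0, -0.067, 0],
    [-0.0027, 0.0014, 0, 0, 0, -0.067, 0],
    [-0.0026, 0.0016, 0, 0, 0, -0.067, 0],
    [-0.0025, 0.0018, 0, 0, 0, -0.067, 0],
    [-0.0023, 0.0019, 0, 0, 0, -0.067, 0],
  ],
)

```text
t: 16.05
eef_pos: [0.506, -0.1154, 0.061]
tool_rot: [0.001, 0.915, 0.404, 0.001]
contact_force: [2.3, -3.2, -3.9]
gripper_width: 0.177
grasp_force: 25.3
```

```bash
cat >> w.py <<'E'
def lat():
    st();p=loc(bot.get_obs()['eef_pos']*1000)-[-63,-62];print('latch',np.arctan2(-p[0],-p[1]).round(3),np.hypot(*p).round(1))
E
python3 -c "
from w import *
lat()"
```

```text
t 16.05 p [ 506.  -115.4   61. ] yaw of tool y -42.4 z [ 0.002 -0.002 -1.   ] F [ 2.3 -3.2 -3.9] T [-0.62 -0.5  -0.13] w 0.177 g 25.3
scanner frame [-97.3 -90.4]
latch 0.879 44.5
```

Emit:
jog_arm(
  deltas=[
    [-0.0022, 0.0021, 0, 0, 0, -0.067, 0],
    [-0.0021, 0.0022, 0, 0, 0, -0.067, 0],
    [-0.0019, 0.0023, 0, 0, 0, -0.067, 0],
    [-0.0017, 0.0025, 0, 0, 0, -0.067, 0],
    [-0.0016, 0.0026, 0, 0, 0, -0.067, 0],
    [-0.0014, 0.0027, 0, 0, 0, -0.067, 0],
    [-0.0012, 0.0028, 0, 0, 0, -0.067, 0],
    [-0.001, 0.0028, 0, 0, 0, -0.067, 0],
    [-0.0008, 0.0029, 0, 0, 0, -0.067, 0],
    [0, 0, 0, 0, 0, 0, 0],
  ],
)

```text
t: 17.05
eef_pos: [0.4922, -0.0927, 0.0609]
tool_rot: [0.001, 0.993, 0.114, 0.001]
contact_force: [2.3, -4.2, -4.4]
gripper_width: 0.179
grasp_force: 25.4
```

```bash
python3 -c "
from w import *
lat()"
```

```text
t 17.05 p [492.2 -92.7  60.9] yaw of tool y -76.91 z [ 0.002 -0.003 -1.   ] F [ 2.3 -4.2 -4.4] T [-0.82 -0.51 -0.29] w 0.179 g 25.4
scanner frame [-106.9  -65.6]
latch 1.489 44.0
```

Push on to the stop.

Emit:
jog_arm(
  deltas=[
    [-0.0006, 0.002, 0, 0, 0, -0.04, 0],
    [-0.0004, 0.002, 0, 0, 0, 0, 0],
    [0, 0.001, 0, 0, 0, 0, 0],
    [0, 0.001, 0, 0, 0, 0, 0],
    [0, 0, 0, 0, 0, 0, 0],
    [0, 0, 0, 0, 0, 0, 0],
  ],
)

```text
t: 17.65
eef_pos: [0.4913, -0.0897, 0.0611]
tool_rot: [0.004, 0.996, 0.094, 0.002]
contact_force: [4.2, -12.2, -9.8]
gripper_width: 0.176
grasp_force: 25.1
```

```bash
python3 -c "
from w import *
lat()"
```

```text
t 17.65 p [491.3 -89.7  61.1] yaw of tool y -79.2 z [ 0.004 -0.007 -1.   ] F [  4.2 -12.2  -9.8] T [-2.59 -0.67 -0.12] w 0.176 g 25.1
scanner frame [-107.3  -62.5]
latch 1.56 44.3
```

Emit:
jog_arm(
  deltas=[
    [0, -0.001, 0, 0, 0, 0, 0],
    [0, 0, 0, 0, 0, 0, 0.5],
    [0, 0, 0, 0, 0, 0, 0.5],
    [0, 0, 0, 0, 0, 0, 0.5],
    [0, 0, 0, 0, 0, 0, 0.5],
    [0, 0, 0, 0, 0, 0, 0.5],
    [0, 0, 0.03, 0, 0, 0, 0.5],
    [0, 0, 0.04, 0, 0, 0, 0.5],
    [0, 0, 0.04, 0, 0, 0, 0.5],
    [0, 0, 0.03, 0, 0, 0, 0.5],
  ],
)

```text
t: 18.65
eef_pos: [0.4904, -0.0869, 0.2026]
tool_rot: [-0.0, 0.995, 0.095, 0.001]
contact_force: [0.6, 1.3, -0.7]
gripper_width: 0.5
grasp_force: 0.0
```

Emit:
jog_arm(
  deltas=[
    [0, 0, 0.02, 0, 0, 0, 0.5],
    [0, 0, 0, 0, 0, 0, 0.5],
    [0, 0, 0, 0, 0, 0, 0.5],
    [0, 0, 0, 0, 0, 0, 0.5],
  ],
)

```text
t: 19.05
eef_pos: [0.4895, -0.0863, 0.2196]
tool_rot: [-0.0, 0.995, 0.096, -0.001]
contact_force: [-0.3, -0.9, -0.5]
gripper_width: 0.503
grasp_force: 0.0
```

Run:
```python
from w import *
st()
for n in('wrist','scene','side'):
    c=cam(n,'f_'+n+'.png')
    h=cv2.cvtColor(c['img'],cv2.COLOR_RGB2HSV)
    m=cv2.inRange(h,(0,120,80),(8,255,255))|cv2.inRange(h,(172,120,80),(180,255,255))
    k,l,s,ce=cv2.connectedComponentsWithStats(m);i=1+np.argmax(s[1:,4]) if k>1 else 0
    ys,xs=np.nonzero(l==i)
    q=cv2.approxPolyDP(cv2.convexHull(np.c_[xs,ys].astype(np.int32)),3,True)[:,0];print(n,len(xs))
    for p in q: print(p,loc(ray(c,p,.0305)*1000))
    m=cv2.inRange(h,(100,110,30),(125,255,255));ys,xs=np.nonzero(m)
    L=np.array([loc(ray(c,(x,y),.032)*1000) for x,y in zip(xs,ys)]);L=L[(abs(L[:,1])<60)&(L[:,0]>-90)&(L[:,0]<30)]
    print('blue',L.min(0),L.max(0)) if len(L) else 0
```

```text
t 19.05 p [489.5 -86.3 219.6] yaw of tool y -79.03 z [-0.002  0.    -1.   ] F [-0.3 -0.9 -0.5] T [-0.04  0.04 -0.  ] w 0.503 g 0.0
scanner frame [-108.4  -58.8]
wrist 1659
[333 221] [-107.9  -70.3]
[312 220] [-107.4  -53.3]
[260 167] [-65.7 -12.4]
[260 159] [-59.6 -12.6]
[330 154] [-55.1 -66.7]
[335 164] [-62.6 -70.7]
blue [-55.3 -43.6] [-8.  46.1]
scene 75
[413 297] [-63.6 -70.2]
[409 303] [-88.8 -67.1]
[394 290] [-62.2 -13.3]
blue [-59.5 -43.6] [-8.5 45.2]
side 67
[352 210] [-117.   -50.1]
[335 217] [-65.1   4.3]
[333 209] [-58.7 -54.8]
blue [-56.5 -36. ] [-10.8  50.9]
```

The bolt arm lies along +y from the hinge, with its tip near (-63,-11). The carrier tail is at -55 and the tool is clear.

```bash
python3 -c "
from station import bot
print(bot.hand_in())"
```

```text
the job is handed in; nothing more can be done
None
```

The carrier is fully home in the scanner slot, slides up, and the red latch is swung closed behind it. The gripper has let go and is clear, and the job was handed in at about 19 s.

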